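Put the stacked spice tins back in their holders

ROBOT

A 6-joint arm with a two-finger parallel gripper is mounted at the origin on the work surface. World frame = base frame: x ahead of the robot, y to its left, z up, the work surface at z = 0. Lengths are in m, angles in rad, forces in N, time in s.
With the tool pointing down it reaches from about 0.425 to 0.925 m from the base axis. Payload 12.5 kg.
Tool frame: the origin (TCP) lies on the centre line of the jaws, within the pads' length; the fingertips stand 8 mm ahead of it and the grasp point (between the pads) lies 11 mm behind it (env.tip_extent is the distance from the TCP to the fingertips, in m); y points along the fingers, z is the direction in which the jaws open and shut, and the axes are right-handed (so a half turn about y gives the same grasp; the last joint's range is limited). The gripper opens to 85 mm and grips with 20 to 120 N. Pads are 22 mm wide; open, the fingers measure 114 mm over their backs; the gripper's body (76 mm by 85 mm) begins 54 mm behind the grasp point. The pads swing forward as they close: fully open they stand 13 mm farther back than shut.
Start: joints at [-0.106, 0.491, 1.559, -0, 1.092, -0.106], TCP at [0.625, 0, 0.239] pointing down, gripper open.
Joint ranges: [-3.1, 3.1], [-0.84, 2.19], [0.05, 2.79], [-1.13, 4.28], [0.06, 2.93], [-2.69, 2.69]. Speed limits (rad/s): [2.22, 2.22, 2.79, 3.14, 3.14, 3.14].

INTERFACE

Orientations are given as a unit quaternion [x, y, z, w].
In Python, from cell import env gives the robot as it stands.
- The arm moves only by the tool drive_tool, never from a script. Its argument "series" is text: rows parted by semicolons, each of 7 numbers parted by spaces: the shift along the tool's x, y, z in mm, then the turn, a rotation vector about the tool's x, y, z in rad, then the finger opening in mm, from 0 to 85.4. A call has 1 to 20 rows; each row shifts and turns the commanded pose from where the row before left it, along the tool's axes as they then stand; what a row does not reach is not made up. A row lasts 1/10 s, in which the tool goes at most 50 mm and 8.59 degrees, less where a joint would pass 70% of its speed; a pose out of reach is approached as far as the arm can. A call with a gripper value outside its range is refused whole. The fingers move at their own pace and stop on an object; the grip force is fixed at half the most. Time passes only in rows, so rows that do not move let the fingers close. It gives the time, the measured TCP pose, the force and the opening at its end, in the units of the state.
- env.sense(): the state, without advancing time (a new reading comes with each control period).
- env.snapshot(name): name is "scene" or "side" or "wrist"; returns (picture, depth): 384x512x3 uint8, blue, green, red; 384x512 float32, m along the optical axis (not along the pixel's ray), 0 where there is no reading.
- env.camera_params(name): a dict with "mtx" (3x3 intrinsics, pixels), "dist" ([k1, k2, p1, p2, k3] as OpenCV has them; the pictures are not rectified), "cam_to_world" (4x4, takes a point from camera to world coordinates). Camera axes: x right, y down, z forward; pixel columns grow to the right and rows downward; lengths in m; the calibration is good to about 2 mm. A picture is of the moment at which its call begins: read the wrist's pose just before it. camera_params takes no time and is no camera call; for the wrist camera it gives the pose at the moment of the call.
- env.finish_job(): hands the job in, once; it reports no verdict.
Trained networks look in the newest picture that a camera, given by its name, has taken for a name from the list of things; names that differ only in an ending like _2 or _b are one class to them, and where a whole thing is asked for, a point or a joint stands for the part that bears it (a point fixed in the world has none). Each returns a list of dicts, best first, with "conf" (0 to 1); they miss things now and then, are a little off and sometimes report something else, mostly with a low value. They report only what shows in the picture. A call takes as long as a camera call. They do not tell look-alikes from the thing itself.
- env.recognise(camera, label): "uv" ([column, row] in pixels, amid what is visible of it).
- env.cut_out(camera, label): "region" (384x512 bool, what is visible of it) and "uv" ([column, row] in pixels, amid what is visible of it).
- env.landmark_of(camera, label): "uv" ([column, row] in pixels: a listed point, or the origin of a listed thing).
The state is a dict: "clock": time; "joint_positions": joint angles; "qvel": joint speeds; "effort": joint torques, N m; "tcp_pos": TCP position; "tcp_rot": TCP orientation; "contact_force": force on the tool from outside, world axes, zero at the start; "wrist_torque": the same for the moment, N m; "grip_width": finger opening in m.
Only numpy, scipy, OpenCV 4.12 (cv2) and the standard library are available. Lean on these libraries where they do the work, as an engineer would, in place of code of your own. Each camera call takes 0.05 s, during which the arm holds its last target. There are 200 camera calls.

TASK

Baking is over: take the two stacks of metal spice tins apart and set each tin in its own wooden holder, the one made for its shape and size, so that it stands upright and flat on the holder's floor, inside the rim. Do not tip any tin over, and leave the jam jar and the round loaf that stand among them where they are.

Things in the scene. Friction and masses are not known exactly. Their poses are not given: they have to be found in the camera images.
- large_round_tin: Lidded bare-metal spice tin, loose, 40 mm tall. Origin: centre of its underside, z up through the lid. Round, 64 mm diameter. At the start it stands on the table and one of the two small tins stands on its lid.
- oblong_tin: Lidded bare-metal spice tin, loose, 40 mm tall. Origin: centre of its underside, z up through the lid. Rectangular, 100 mm along its x and 58 mm along its y. At the start it stands on the table and one of the two small tins stands on its lid.
- small_round_tin: Lidded bare-metal spice tin, loose, 40 mm tall. Origin: centre of its underside, z up through the lid. Round, 40 mm diameter. At the start it stands, roughly centred, on the lid of one of the two big tins (either one).
- small_square_tin: Lidded bare-metal spice tin, loose, 40 mm tall. Origin: centre of its underside, z up through the lid. Square, 40 mm along its x and its y. At the start it stands, roughly centred, on the lid of one of the two big tins (either one).
- large_round_holder: Holder of the large round tin. Low wooden tray fixed to the table. Origin: centre of its underside, z up. Its floor is 8 mm above the table, the rim (8 mm thick) rises to 14 mm above the table, and leaves 9 mm free all round the tin. Round, 98 mm outside and 82 mm inside diameter.
- oblong_holder: Holder of the oblong tin. Low wooden tray fixed to the table. Origin: centre of its underside, z up. Its floor is 8 mm above the table, the rim (8 mm thick) rises to 14 mm above the table, and leaves 9 mm free all round the tin. Rectangular, outside 134 mm (its x) by 92 mm (its y), inside 118 by 76 mm.
- small_round_holder: Holder of the small round tin. Low wooden tray fixed to the table. Origin: centre of its underside, z up. Its floor is 8 mm above the table, the rim (8 mm thick) rises to 14 mm above the table, and leaves 9 mm free all round the tin. Round, 74 mm outside and 58 mm inside diameter.
- small_square_holder: Holder of the small square tin. Low wooden tray fixed to the table. Origin: centre of its underside, z up. Its floor is 8 mm above the table, the rim (8 mm thick) rises to 14 mm above the table, and leaves 9 mm free all round the tin. Square, 74 mm outside and 58 mm inside.
- jam_jar: Amber glass jar with a white lid, 58 mm diameter, 72 mm tall, loose, standing among the tins and holders; to be left alone. Origin: centre of its underside.
- round_loaf: Hard-baked round loaf with one pale cut across its top, about 92 mm diameter, 55 mm tall, loose, lying among the tins and holders; to be left alone. Origin: centre of its underside.
There are look-alikes about, which are no part of the job. Leave any green or turquoise look-alike of the large_round_tin alone.

How it is judged:
At the end, for the whole second after the job is handed in: Each of the four tins stands at rest, upright (within 0.05 rad), on the floor of its own holder inside the rim: centres within 12 mm (round tins) or 16 mm (square and oblong tins) horizontally, underside 5 to 10 mm above the holder's underside (horizontal distance between large_round_tin and large_round_holder below 0.012 m and z of large_round_tin in the frame of large_round_holder between 0.005 and 0.01 m and angle between each of large_round_tin, oblong_tin, small_round_tin, small_square_tin's own z axis and vertical below 0.05 rad and linear speed of each of large_round_tin, oblong_tin, small_round_tin, small_square_tin below 0.02 m/s and angular speed of each of large_round_tin, oblong_tin, small_round_tin, small_square_tin below 0.2 rad/s and horizontal distance between oblong_tin and oblong_holder below 0.016 m and z of oblong_tin in the frame of oblong_holder between 0.005 and 0.01 m and horizontal distance between small_round_tin and small_round_holder below 0.012 m and z of small_round_tin in the frame of small_round_holder between 0.005 and 0.01 m and horizontal distance between small_square_tin and small_square_holder below 0.016 m and z of small_square_tin in the frame of small_square_holder between 0.005 and 0.01 m); the robot touches nothing.
It fails at once if a tin is tipped over (more than 30 degrees) (angle between any of large_round_tin, oblong_tin, small_round_tin, small_square_tin's own z axis and vertical above 0.52 rad).
It fails at once if the jam jar is shifted by more than 30 mm or knocked over (distance of jam_jar from where it was at the start of the episode above 0.03 m or angle between jam_jar's own z axis and vertical above 0.4 rad).
It fails at once if the round loaf is shifted by more than 30 mm or knocked over (distance of round_loaf from where it was at the start of the episode above 0.03 m or angle between round_loaf's own z axis and vertical above 0.4 rad).
It also fails if it takes over 106 s, if anything falls off the work surface, if the arm or the gripper's body presses on something with over 40 N, if the wrist force passes 120 N, or if a joint passes its speed limit or range.

## Working session

There is one attempt and no reset: what is moved stays moved. The work goes in short steps, Python scripts to look and compute and a tool call to move; the robot and the scene stay as the last step left them, time stands still between calls to the robot, and variables do not carry over. Pictures are saved under pics/ and viewed, about 12 in all and at most 16, crops included, and the job is handed in when it is done.

Besides the shell and the picture viewer there is one more tool, called by a JSON object that holds its "method" and its "body". drive_tool: Moves the arm, as the interface text tells. Its arguments: {"type":"object","properties":{"series":{"type":"string"}},"required":["series"]}

```bash
mkdir -p pics; ls; cat > h.py <<'E'
import numpy as np, cv2
from cell import env
def px2w(cam,uv,depth=None,z=None,P=None):
    P=P or env.camera_params(cam); T=np.array(P["cam_to_world"])
    uv=np.array(uv,float).reshape(-1,1,2)
    r=cv2.undistortPoints(uv,np.array(P["mtx"]),np.array(P["dist"])).reshape(-1,2)
    r=np.c_[r,np.ones(len(r))]
    if depth is not None: return (r*np.array(depth).reshape(-1,1))@T[:3,:3].T+T[:3,3]
    d=r@T[:3,:3].T; return T[:3,3]+d*((z-T[2,3])/d[:,2:3])
def cloud(cam,mask,dep,P=None):
    v,u=np.nonzero(mask&(dep>0)); return px2w(cam,np.c_[u,v],dep[v,u],P=P)
E
python3 - <<'E'
from h import *
print(env.sense())
N="large_round_tin oblong_tin small_round_tin small_square_tin large_round_holder oblong_holder small_round_holder small_square_holder jam_jar round_loaf".split()
for c in ["scene","side"]:
    im,d=env.snapshot(c); cv2.imwrite(f"pics/{c}0.png",im)
    P=env.camera_params(c); print(c,np.round(P["cam_to_world"],3).tolist())
    for n in N:
        for r in env.cut_out(c,n):
            if r["conf"]<.25: continue
            w=cloud(c,r["region"],d); 
            zt=np.percentile(w[:,2],95); t=w[w[:,2]>zt-.006]
            print(c,n,round(r["conf"],2),np.round(r["uv"]),"ztop",round(zt,3),"mid",np.round((t.min(0)+t.max(0))/2,3)[:2],"ext",np.round(np.ptp(t,0),3)[:2],len(w))
E
```

```text
pics
{'clock': 0.0, 'joint_positions': array([-1.05648840e-01,  4.91575531e-01,  1.55946724e+00,  7.73396226e-06,
        1.09171325e+00, -1.05613226e-01]), 'qvel': array([-0.00074583,  0.0010257 , -0.00010595,  0.000153  ,  0.00057383,
        0.00228871]), 'effort': array([-2.53899279e-04, -6.18447447e+01, -2.61596632e+01, -1.41405640e-04,
        4.01603000e-03, -9.44706159e-06]), 'tcp_pos': array([6.24772520e-01, 1.80271288e-05, 2.38711691e-01]), 'tcp_rot': array([-0.50024679,  0.50033112, -0.4996883 ,  0.49973345]), 'contact_force': array([-0.39913309, -0.11696718, -1.53506221]), 'wrist_torque': array([-0.02046612, -0.04807877,  0.05386256]), 'grip_width': 0.08553709055131456}
scene [[0.048, 0.76, -0.649, 1.255], [0.999, -0.04, 0.027, -0.056], [-0.006, -0.649, -0.761, 0.969], [0.0, 0.0, 0.0, 1.0]]
scene large_round_tin 0.89 [372. 152.] ztop 0.042 mid [0.317 0.322] ext [0.066 0.066] 491
scene large_round_tin 0.87 [335. 205.] ztop 0.041 mid [0.481 0.184] ext [0.048 0.065] 318
scene large_round_tin 0.62 [334. 167.] ztop 0.042 mid [0.362 0.206] ext [0.067 0.064] 455
scene oblong_tin
[... 2179 characters left out ...]
19
side oblong_holder 0.75 [292. 164.] ztop 0.014 mid [0.648 0.092] ext [0.138 0.111] 1071
side oblong_holder 0.54 [230. 157.] ztop 0.041 mid [0.468 0.17 ] ext [0.058 0.04 ] 259
side small_round_holder 0.65 [347. 261.] ztop 0.014 mid [ 0.634 -0.282] ext [0.073 0.072] 577
side small_square_holder 0.84 [276. 248.] ztop 0.014 mid [ 0.473 -0.19 ] ext [0.078 0.078] 759
side jam_jar 0.66 [273. 124.] ztop 0.072 mid [0.629 0.275] ext [0.046 0.05 ] 361
side jam_jar 0.42 [230. 155.] ztop 0.041 mid [0.469 0.174] ext [0.06  0.048] 251
side round_loaf 0.85 [316. 206.] ztop 0.053 mid [ 0.634 -0.091] ext [0.055 0.051] 693
side round_loaf 0.47 [346. 259.] ztop 0.014 mid [ 0.634 -0.282] ext [0.073 0.072] 579
```

```bash
python3 - <<'E'
from h import *
from scipy.spatial.transform import Rotation as R
print(np.round(R.from_quat(env.sense()["tcp_rot"]).as_matrix(),2))
im=cv2.imread("pics/scene0.png")[120:320,90:440]; cv2.imwrite("pics/v1.png",cv2.resize(im,None,fx=2.25,fy=2.25,interpolation=cv2.INTER_CUBIC))
# orientation by full cloud slices
for c in ["scene","side"]:
    im,d=env.snapshot(c); w=cloud(c,np.ones(d.shape,bool),d)
    def rect(name,x,y,r,z0,z1):
        p=w[(abs(w[:,2]-(z0+z1)/2)<(z1-z0)/2)&(np.hypot(w[:,0]-x,w[:,1]-y)<r)]
        (cx,cy),s,a=cv2.minAreaRect((p[:,:2]*1000).astype(np.float32)); print(c,name,round(cx),round(cy),np.round(s),round(a,1),len(p))
    rect("sq",.470,.181,.04,.074,.09)
    rect("smallr",.483,-.356,.04,.074,.09)
    rect("obl",.481,-.358,.07,.034,.048)
    rect("lr",.475,.18,.05,.034,.048)
    rect("oblh",.649,.092,.09,.010,.018)
    rect("sqh",.475,-.189,.06,.010,.018)
    rect("lrh",.467,.001,.06,.010,.018)
    rect("srh",.637,-.281,.06,.010,.018)
E
```

```text
[[ 0.  0.  1.]
 [-1. -0.  0.]
 [ 0. -1.  0.]]
scene sq 472 181 [43. 43.] 20.7 203
scene smallr 484 -354 [37. 39.] 55.6 148
scene obl 484 -357 [104.  61.] 0.7 436
scene lr 482 183 [64. 44.] 84.0 185
scene oblh 650 92 [138.  93.] 7.0 613
scene sqh 476 -187 [75. 74.] 87.3 272
scene lrh 474 2 [96. 93.] 57.6 211
scene srh 638 -280 [71. 72.] 87.2 249
side sq 469 179 [43. 44.] 13.1 134
side smallr 480 -357 [42. 39.] 20.2 242
side obl 478 -359 [102.  62.] 0.2 759
side lr 468 172 [48. 63.] 75.8 118
side oblh 647 91 [135.  96.] 7.6 290
side sqh 473 -190 [76. 75.] 87.3 258
side lrh 466 1 [97. 97.] 17.2 224
side srh 634 -282 [70. 69.] 71.4 197
```

View pics/v1.png

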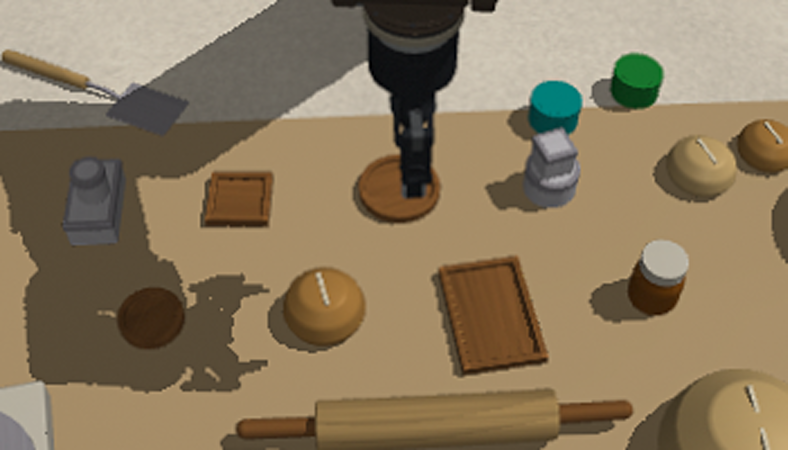

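The scene crop shows three same-shaped tins: turquoise at crop (555,105), green at (637,80), and the bare-metal one at (553,180), under the square tin. The bare-metal one is the large_round_tin, and the crop confirms it. The small round tin stands on the oblong tin at (92,195). I'll start with the square tin.

{"method": "drive_tool", "body": {"series": "-36 0 -31 0 0 0 85; -36 0 -31 0 0 0 85; -36 0 -31 0 0 0 85; -36 0 -31 0 0 0 85; -36 0 -31 0 0 0 85; 0 0 0 0 -0.14 0 85; 0 0 0 0 -0.14 0 85; 0 0 0 0 0 0 85; 0 0 0 0 0 0 85"}}

```text
clock: 2.1
tcp_pos: [0.4701, 0.18, 0.2394]
tcp_rot: [-0.564, 0.426, -0.427, 0.564]
contact_force: [-0.2, 0.4, 0.5]
grip_width: 0.0849
```

```bash
cat >> h.py <<'E'
from scipy.spatial.transform import Rotation as R
def go(x,y,z,jaw=None):
    "delta in mm in tool axes; jaw: wanted angle (deg) of jaw axis in world; turn about tool y"
    s=env.sense(); M=R.from_quat(s["tcp_rot"]).as_matrix()
    j=np.degrees(np.arctan2(M[1,2],M[0,2]))
    print("t",round(float(s["clock"]),2),"tcp",np.round(s["tcp_pos"]*1000,1),"jaw",round(j,1),"ydir",np.round(M[:,1],3),"w",round(s["grip_width"]*1000,1),"j6",round(s["joint_positions"][5],2),"j1",round(s["joint_positions"][0],2))
    d=M.T@(np.array([x,y,z])-s["tcp_pos"]*1000); print("shift",np.round(d,1),end=" ")
    if jaw is not None:
        a=(jaw-j+90)%180-90; Mt=R.from_rotvec([0,0,np.radians(a)]).as_matrix()@M; print("turn y",round(-np.radians(a),3),"or",round(-np.radians(a-180*np.sign(a)),3),"shift after turn",np.round(Mt.T@(np.array([x,y,z])-s["tcp_pos"]*1000),1),end="")
    print()
def wrect(name,x,y,r,z0,z1,w):
    p=w[(w[:,2]>z0)&(w[:,2]<z1)&(np.hypot(w[:,0]-x,w[:,1]-y)<r)]
    if len(p)<10: print(name,"few"); return
    (cx,cy),s,a=cv2.minAreaRect((p[:,:2]*1000).astype(np.float32)); print(name,round(cx,1),round(cy,1),np.round(s),round(a,1),"z",np.round(np.percentile(p[:,2],[5,50,95])*1000,1),len(p))
def wrist(png=None):
    P=env.camera_params("wrist"); im,d=env.snapshot("wrist")
    if png: cv2.imwrite("pics/"+png,im)
    return im,d,cloud("wrist",np.ones(d.shape,bool),d,P)
E
python3 - <<'E'
from h import *
im,d,w=wrist("w1.png")
wrect("sq",.470,.181,.04,.074,.09,w)
wrect("lr",.475,.18,.05,.034,.048,w)
wrect("lr wide",.475,.18,.07,.034,.048,w)
go(470,180,150,17)
E
```

```text
sq 469.6 184.1 [41. 42.] 16.8 z [79.1 81.1 82.5] 1605
lr 470.1 192.1 [64. 53.] 13.3 z [39.7 41.2 42.5] 968
lr wide 470.1 192.1 [64. 53.] 13.3 z [39.7 41.2 42.5] 968
t 2.15 tcp [470.1 179.8 239.3] jaw 15.8 ydir [ 0.  0. -1.] w 84.8 j6 -0.04 j1 0.23
shift [-0.2 89.3 -0.1] turn y -0.021 or 3.121 shift after turn [-0.2 89.3 -0.1]
```

View pics/w1.png

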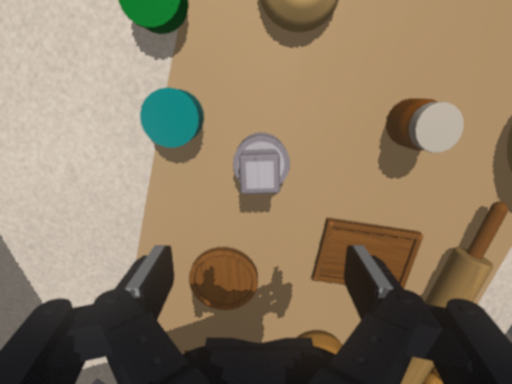

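The wrist view shows the square tin (260,172) on the bare large tin (262,160), with turquoise (170,117) and green (152,8) clear of them. The square tin is at (470,184), yaw 16.8°.

{"method": "drive_tool", "body": {"series": "-4 20 1 0 -0.02 0 85; 0 40 0 0 0 0 70; 0 40 0 0 0 0 62; 0 40 0 0 0 0 62; 0 25 0 0 0 0 62; 0 12 0 0 0 0 62; 0 0 0 0 0 0 62; 0 0 0 0 0 0 20; 0 0 0 0 0 0 20; 0 0 0 0 0 0 20; 0 0 0 0 0 0 20; 0 0 0 0 0 0 20; 0 0 0 0 0 0 20; 0 -2 0 0 0 0 20; 0 -5 0 0 0 0 20; 0 -5 0 0 0 0 20"}}

```text
clock: 3.75
tcp_pos: [0.4699, 0.1841, 0.0749]
tcp_rot: [-0.569, 0.42, -0.42, 0.569]
contact_force: [-0.4, -0.1, -0.8]
grip_width: 0.0388
```

```bash
python3 - <<'E'
from h import *
go(475,-189,150,-2)
E
```

```text
t 3.75 tcp [469.9 184.1  74.9] jaw 17.2 ydir [ 0.  0. -1.] w 38.8 j6 -0.06 j1 0.24
shift [ 358.   -75.1 -105.3] turn y 0.335 or -2.807 shift after turn [372.7 -75.   18.1]
```

{"method": "drive_tool", "body": {"series": "0 -40 0 0 0 0 20; 0 -40 0 0 0 0 20; 0 -30 0 0 0.14 0 20; 0 -20 0 0 0.14 0 20; 0 0 0 0 0.055 0 20; 46 0 2 0 0 0 20; 46 0 2 0 0 0 20; 46 0 2 0 0 0 20; 46 0 2 0 0 0 20; 46 0 2 0 0 0 20; 46 0 2 0 0 0 20; 46 0 3 0 0 0 20; 46 0 3 0 0 0 20; 0 0 0 0 0 0 20; 0 0 0 0 0 0 20"}}

```text
clock: 5.25
tcp_pos: [0.4746, -0.185, 0.2044]
tcp_rot: [-0.491, 0.509, -0.509, 0.491]
contact_force: [-0.3, 0.5, -1.4]
grip_width: 0.0393
```

```bash
python3 - <<'E'
from h import *
im,d,w=wrist("w2.png")
wrect("sqh",.475,-.189,.065,.010,.018,w)
wrect("obl",.481,-.358,.07,.034,.048,w)
wrect("smallr",.483,-.356,.04,.074,.09,w)
go(475,-189,150,-2)
E
```

```text
sqh 473.9 -186.0 [74. 74.] 86.7 z [10.2 14.7 16. ] 1933
obl 478.7 -363.8 [98. 43.] 1.4 z [39.9 41.1 42.2] 860
smallr 480.6 -345.3 [41. 26.] 11.5 z [75.5 80.8 82. ] 728
t 5.3 tcp [ 474.6 -184.1  204.4] jaw -2.1 ydir [-0.  0. -1.] w 38.9 j6 -0.46 j1 -0.5
shift [ 4.9 54.4  0.6] turn y -0.001 or 3.141 shift after turn [ 4.9 54.4  0.6]
```

View pics/w2.png

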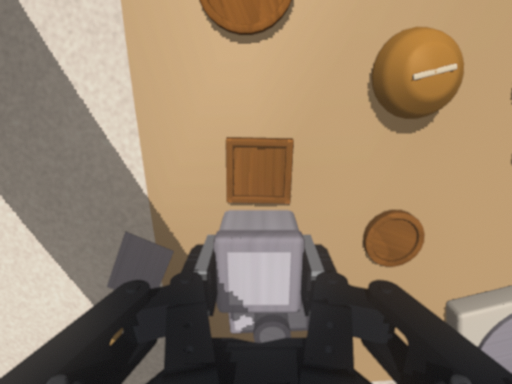

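The square holder is clear at (259,170), measured (474,-186), and the tin sits square in the jaws. Next I lower it.

{"method": "drive_tool", "body": {"series": "1.5 35 -0.5 0 0 0 20; 0 45 0 0 0 0 20; 0 45 0 0 0 0 20; 0 30 0 0 0 0 20; 0 10 0 0 0 0 20; 0 7 0 0 0 0 20; 0 2 0 0 0 0 20; 0 0 0 0 0 0 20; 0 0 0 0 0 0 66; 0 0 0 0 0 0 66; 0 0 0 0 0 0 66; 0 0 0 0 0 0 66; 0 0 0 0 0 0 66; 0 -10 0 0 0 0 66; 0 -40 0 0 0 0 66; 0 -50 0 0 0 0 66; 0 -50 0 0 0 0 66; 0 -20 0 0 0 0 66; 0 0 0 0 0 0 66"}}

```text
clock: 7.2
tcp_pos: [0.4752, -0.1862, 0.204]
tcp_rot: [0.49, -0.507, 0.511, -0.492]
contact_force: [-0.8, 1.1, -0.8]
grip_width: 0.0662
```

```bash
python3 - <<'E'
from h import *
im,d,w=wrist("w3.png")
wrect("sqh",.475,-.189,.065,.010,.018,w)
wrect("sq",.475,-.189,.05,.040,.055,w)
wrect("sr",.483,-.356,.04,.074,.09,w)
go(481,-357,200,0)
E
```

```text
sqh 473.8 -185.9 [74. 74.] 86.6 z [11.  14.8 16.2] 1742
sq 474.6 -185.4 [42. 41.] 88.7 z [46.8 49.2 50.4] 1646
sr 480.6 -346.4 [41. 28.] 11.5 z [75.5 80.8 81.9] 777
t 7.25 tcp [ 474.6 -185.8  201.9] jaw -2.0 ydir [ 0.003 -0.002 -1.   ] w 66.0 j6 -0.47 j1 -0.5
shift [170.9   2.2  12.4] turn y -0.035 or 3.107 shift after turn [171.2   2.2   6.4]
```

{"method": "drive_tool", "body": {"series": "43 0 2 0 0 0 66; 43 0 2 0 0 0 66; 43 0 2 0 0 0 66; 42 0 1 0 0 0 66; 0 0 0 0 0 0 66; 0 0 0 0 0 0 66"}}

```text
clock: 7.85
tcp_pos: [0.4746, -0.357, 0.1984]
tcp_rot: [-0.491, 0.51, -0.508, 0.491]
contact_force: [-0.3, -0.2, 0.5]
grip_width: 0.0658
```

```bash
python3 - <<'E'
from h import *
im,d,w=wrist("w4.png")
wrect("sr",.483,-.356,.04,.074,.09,w)
wrect("obl",.481,-.358,.075,.034,.048,w)
go(481,-357,62,0)
E
```

```text
sr 481.7 -353.4 [41. 40.] 89.2 z [79.8 81.2 82.4] 1650
obl 480.8 -356.5 [102.  60.] 0.4 z [39.3 41.2 42.6] 3875
t 7.9 tcp [ 474.9 -356.2  198.9] jaw -2.0 ydir [-0.002  0.002 -1.   ] w 65.9 j6 -0.72 j1 -0.75
shift [  0.8 136.9   6.4] turn y -0.036 or 3.106 shift after turn [  1.  136.9   6.4]
```

View pics/w4.png

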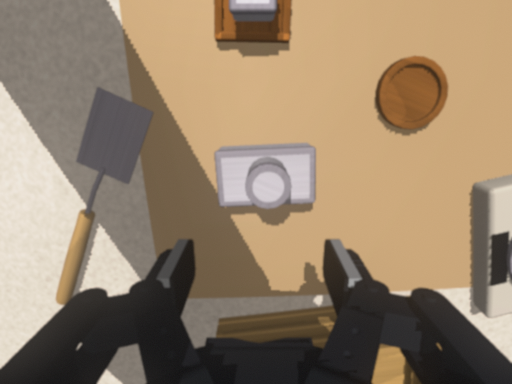

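The small round tin (268,183) sits on the oblong tin (265,175), with nothing near the fingers.

{"method": "drive_tool", "body": {"series": "-3 25 7 0 0 0 62; 0 40 0 0 0 0 62; 0 40 0 0 0 0 62; 0 22 0 0 0 0 62; 0 10 0 0 0 0 62; 0 0 0 0 0 0 62; 0 0 0 0 0 0 20; 0 0 0 0 0 0 20; 0 0 0 0 0 0 20; 0 0 0 0 0 0 20; 0 0 0 0 0 0 20; 0 0 0 0 0 0 20; 0 -3 0 0 0 0 20; 0 -10 0 0 0 0 20; 0 -30 0 0 0 0 20; 0 -40 0 0 0 0 20; 0 -40 0 0 0 0 20; 0 -15 0 0 0 0 20"}}

```text
clock: 9.7
tcp_pos: [0.4832, -0.3548, 0.2061]
tcp_rot: [0.491, -0.507, 0.511, -0.491]
contact_force: [0.7, -0.7, -0.8]
grip_width: 0.038
```

```bash
python3 - <<'E'
from h import *
go(637,-281,200)
E
```

```text
t 9.7 tcp [ 483.2 -354.8  206.1] jaw -2.0 ydir [ 0.004 -0.004 -1.   ] w 38.0 j6 -0.71 j1 -0.74
shift [-79.1   6.5 151.1]
```

{"method": "drive_tool", "body": {"series": "-20 0 38 0 0 0 20; -20 0 38 0 0 0 20; -20 0 38 0 0 0 20; -19 0 37 0 0 0 20; 0 0 0 0 0 0 20; 0 0 0 0 0 0 20"}}

```text
clock: 10.3
tcp_pos: [0.6364, -0.2798, 0.2015]
tcp_rot: [-0.492, 0.508, -0.508, 0.491]
contact_force: [0.2, 0.8, -0.5]
grip_width: 0.0377
```

```bash
python3 - <<'E'
from h import *
im,d,w=wrist("w5.png")
wrect("srh",.637,-.281,.06,.010,.018,w)
wrect("obl",.481,-.358,.075,.034,.048,w)
wrect("held",.637,-.281,.03,.18,.25,w)
go(637,-281,30)
E
```

```text
srh 637.0 -277.8 [73. 72.] 85.2 z [10.2 14.5 15.9] 1548
obl 481.8 -355.3 [101.  60.] 0.5 z [38.3 41.2 42.4] 4299
held 639.8 -278.2 [53. 41.] 9.3 z [192.  217.6 241.9] 10133
t 10.35 tcp [ 635.7 -280.4  201.6] jaw -2.0 ydir [-0. -0. -1.] w 38.0 j6 -0.48 j1 -0.51
shift [  0.5 171.6   1.4]
```

View pics/w5.png

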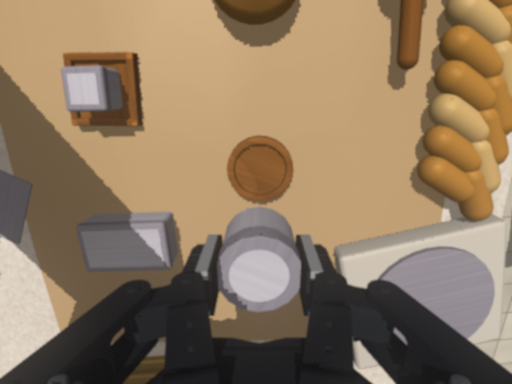

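The small round holder is at (260,169), measured (637,-278).

{"method": "drive_tool", "body": {"series": "-2 35 1 0 0 0 20; 0 45 0 0 0 0 20; 0 45 0 0 0 0 20; 0 28 0 0 0 0 20; 0 10 0 0 0 0 20; 0 6 0 0 0 0 20; 0 2 0 0 0 0 20; 0 0 0 0 0 0 20; 0 0 0 0 0 0 66; 0 0 0 0 0 0 66; 0 0 0 0 0 0 66; 0 0 0 0 0 0 66; 0 0 0 0 0 0 66; 0 -10 0 0 0 0 66; 0 -40 0 0 0 0 80; 0 -50 0 0 0 0 80; 0 -50 0 0 0 0 80; 0 -20 0 0 0 0 80; 0 0 0 0 0 0 80"}}

```text
clock: 12.25
tcp_pos: [0.6383, -0.279, 0.2052]
tcp_rot: [0.49, -0.506, 0.511, -0.492]
contact_force: [-0.2, 0.7, 0.5]
grip_width: 0.0797
```

```bash
python3 - <<'E'
from h import *
im,d,w=wrist("w6.png")
wrect("srh",.637,-.279,.06,.010,.018,w)
wrect("sr",.637,-.279,.04,.04,.055,w)
go(481.5,-356,200,90)
E
```

```text
srh 637.0 -277.5 [73. 73.] 27.9 z [10.6 14.7 16. ] 1313
sr 636.9 -278.6 [40. 40.] 50.5 z [47.7 49.2 50.4] 1286
t 12.3 tcp [ 637.6 -278.6  202.5] jaw -2.0 ydir [ 0.003 -0.002 -1.   ] w 80.2 j6 -0.47 j1 -0.51
shift [  82.8    2.1 -153.3] turn y 1.536 or -1.606 shift after turn [156.1   2.9  77.4]
```

{"method": "drive_tool", "body": {"series": "21 0 -39 0 0 0 84; 21 0 -39 0 0 0 84; 21 0 -38 0 0 0 84; 20 0 -38 0 0 0 84; 0 0 0 0 0.14 0 84; 0 0 0 0 0.14 0 84; 0 0 0 0 0.14 0 84; 0 0 0 0 0.14 0 84; 0 0 0 0 0.14 0 84; 0 0 0 0 0.14 0 84; 0 0 0 0 0.14 0 84; 0 0 0 0 0.14 0 84; 0 0 0 0 0.14 0 84; 0 0 0 0 0.14 0 84; 0 0 0 0 0.136 0 84; 0 0 0 0 0 0 84; 0 0 0 0 0 0 84"}}

```text
clock: 14.0
tcp_pos: [0.4802, -0.3558, 0.1995]
tcp_rot: [-0.002, 0.707, -0.707, 0.001]
contact_force: [0.3, 0.4, -1.4]
grip_width: 0.0841
```

```bash
python3 - <<'E'
from h import *
im,d,w=wrist("w7.png")
wrect("obl",.481,-.358,.075,.034,.048,w)
go(481,-356,16,90.5)
E
```

```text
obl 481.1 -355.8 [101.  59.] 0.3 z [39.9 41.4 42.6] 5612
t 14.05 tcp [ 480.3 -355.9  199.6] jaw -89.8 ydir [-0.001  0.001 -1.   ] w 83.8 j6 0.82 j1 -0.75
shift [ -0.9 183.6   0.3] turn y -0.005 or 3.136 shift after turn [ -0.9 183.6   0.3]
```

View pics/w7.png

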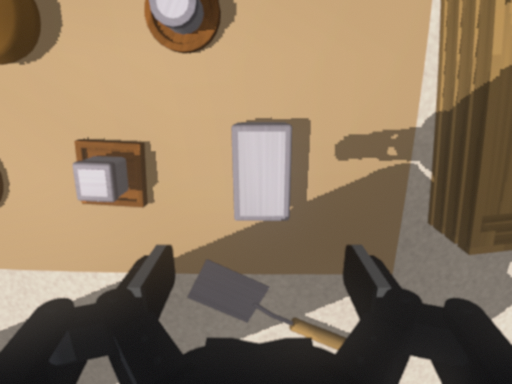

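The oblong tin (262,172) is square between the fingers. Both small tins stand in their holders, at (110,172) and (180,15).

{"method": "drive_tool", "body": {"series": "-1 40 0 0 0 0 84; 0 45 0 0 0 0 84; 0 45 0 0 0 0 84; 0 35 0 0 0 0 84; 0 12 0 0 0 0 84; 0 6 0 0 0 0 84; 0 0 0 0 0 0 84; 0 0 0 0 0 0 40; 0 0 0 0 0 0 40; 0 0 0 0 0 0 40; 0 0 0 0 0 0 40; 0 0 0 0 0 0 40; 0 0 0 0 0 0 40"}}

```text
clock: 15.35
tcp_pos: [0.4822, -0.3568, 0.0193]
tcp_rot: [-0.001, -0.706, 0.708, -0.001]
contact_force: [-1.0, -1.0, 8.0]
grip_width: 0.057
```

{"method": "drive_tool", "body": {"series": "0 -3 0 0 0 0 40; 0 -10 0 0 0 0 40; 0 -30 0 0 0 0 40; 0 -40 0 0 0 0 40; 0 -50 0 0 0 0 40; 0 -40 0 0 0 0 40; 0 -10 0 0 0 0 40; 0 0 0 0 0 0 40"}}

```text
clock: 16.15
tcp_pos: [0.4816, -0.3561, 0.2019]
tcp_rot: [-0.001, -0.706, 0.708, -0.001]
contact_force: [-0.2, -0.8, -4.3]
grip_width: 0.0567
```

```bash
python3 - <<'E'
from h import *
go(649,93,200,97)
E
```

```text
t 16.15 tcp [ 481.6 -356.1  201.9] jaw -90.0 ydir [ 0.002 -0.002 -1.   ] w 56.7 j6 0.82 j1 -0.75
shift [-167.4    1.4 -449.1] turn y -0.122 or 3.019 shift after turn [-220.9    1.6 -425.3]
```

{"method": "drive_tool", "body": {"series": "-10 0 -20 0 0 0 40; -17 0 -45 0 0 0 40; -17 0 -45 0 0 0 40; -17 0 -45 0 0 0 40; -17 0 -45 0 0 0 40; -17 0 -45 0 0 0 40; -17 0 -45 0 0 0 40; -17 0 -45 0 0 0 40; -17 0 -45 0 0 0 40; -15 0 -45 0 0 0 40; -6 0 -24 0 0 0 40; 0 0 0 0 -0.122 0 40; 0 0 0 0 0 0 40; 0 0 0 0 0 0 40"}}

```text
clock: 17.55
tcp_pos: [0.6479, 0.0926, 0.1984]
tcp_rot: [0.043, -0.706, 0.706, -0.041]
contact_force: [-0.4, -0.8, -3.9]
grip_width: 0.057
```

```bash
python3 - <<'E'
from h import *
im,d,w=wrist("w8.png")
wrect("oblh",.649,.092,.085,.010,.018,w)
wrect("jar",.632,.275,.05,.06,.08,w)
p=w[(w[:,2]>.19)&(w[:,2]<.26)&(np.hypot(w[:,0]-.649,w[:,1]-.092)<.06)]; print(np.percentile(p[:,2],[2,50,98]))
go(649,93,26,97)
E
```

```text
oblh 690.1 99.6 [53. 93.] 6.3 z [10.2 14.6 16. ] 1645
jar 633.9 278.8 [50. 51.] 5.4 z [64.3 73.  74.2] 2527
[0.20406118 0.22074141 0.25812463]
t 17.6 tcp [648.1  92.3 199. ] jaw -83.2 ydir [-0.002 -0.    -1.   ] w 56.8 j6 1.49 j1 0.04
shift [ -1.3 173.   -0.6] turn y -0.004 or 3.138 shift after turn [ -1.3 173.   -0.6]
```

View pics/w8.png

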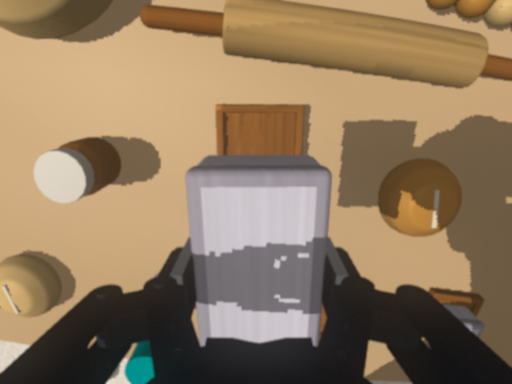

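The oblong holder (262,130) is half hidden by the held tin. Its visible end gives a centre of about (650,95) and yaw 6.8°. The jar (62,175) and the loaf (420,195) are clear.

{"method": "drive_tool", "body": {"series": "-2 35 -2.5 0 0 0 40; 0 45 0 0 0 0 40; 0 45 0 0 0 0 40; 0 28 0 0 0 0 40; 0 10 0 0 0 0 40; 0 6 0 0 0 0 40; 0 2 0 0 0 0 40; 0 0 0 0 0 0 40; 0 0 0 0 0 0 40"}}

```text
clock: 18.5
tcp_pos: [0.6509, 0.0956, 0.0307]
tcp_rot: [0.042, -0.706, 0.706, -0.044]
contact_force: [0.1, -0.7, -4.0]
grip_width: 0.057
```

{"method": "drive_tool", "body": {"series": "0 2 0 0 0 0 40; 0 0 0 0 0 0 40"}}

```text
clock: 18.7
tcp_pos: [0.6504, 0.0957, 0.0277]
tcp_rot: [0.043, -0.706, 0.706, -0.043]
contact_force: [-0.5, -0.8, -4.2]
grip_width: 0.0571
```

{"method": "drive_tool", "body": {"series": "0 1 0 0 0 0 40; 0 0 0 0 0 0 40; 0 0 0 0 0 0 84; 0 0 0 0 0 0 84; 0 0 0 0 0 0 84; 0 0 0 0 0 0 84; 0 0 0 0 0 0 84; 0 -10 0 0 0 0 84; 0 -40 0 0 0 0 84; 0 -50 0 0 0 0 84; 0 -50 0 0 0 0 84; 0 -20 0 0 0 0 84; 0 0 0 0 0 0 84"}}

```text
clock: 20.0
tcp_pos: [0.6513, 0.0957, 0.2009]
tcp_rot: [0.041, -0.706, 0.706, -0.046]
contact_force: [-0.6, 0.2, -0.6]
grip_width: 0.0838
```

```bash
python3 - <<'E'
from h import *
im,d,w=wrist("w9.png")
wrect("oblh",.649,.092,.085,.010,.018,w)
wrect("obl",.649,.092,.07,.04,.055,w)
go(470,187,200,90)
E
```

```text
oblh 649.5 94.8 [135.  93.] 6.5 z [10.8 14.8 16.1] 2655
obl 649.5 98.3 [101.  59.] 7.0 z [47.9 49.4 50.6] 5759
t 20.05 tcp [650.5  95.7 198.3] jaw -83.0 ydir [ 0.003  0.    -1.   ] w 83.9 j6 1.49 j1 0.05
shift [ 168.1   -2.3 -112.6] turn y 0.122 or -3.02 shift after turn [180.5  -2.3 -91.3]
```

{"method": "drive_tool", "body": {"series": "42 0 -28 0 0 0 84; 42 0 -28 0 0 0 84; 42 0 -28 0 0 0 84; 42 0 -28 0 0 0 84; 0 0 0 0 0 0 84; 0 0 0 0 0 0 84"}}

```text
clock: 20.65
tcp_pos: [0.4708, 0.1859, 0.1957]
tcp_rot: [0.044, -0.706, 0.706, -0.043]
contact_force: [0.3, 0.5, -0.4]
grip_width: 0.0841
```

```bash
python3 - <<'E'
from h import *
im,d,w=wrist("w10.png")
wrect("lr",.470,.188,.05,.034,.048,w)
wrect("lrh",.468,.001,.065,.010,.018,w)
go(470,188,18)
E
```

```text
lr 471.5 187.2 [64. 64.] 7.2 z [40.1 41.3 42.5] 3212
lrh 467.6 5.7 [97. 96.] 72.1 z [10.2 14.3 15.7] 2050
t 20.7 tcp [471.7 185.6 195.8] jaw -83.0 ydir [-0.001 -0.    -1.   ] w 83.8 j6 1.69 j1 0.24
shift [  1.3 177.8  -2.7]
```

View pics/w10.png

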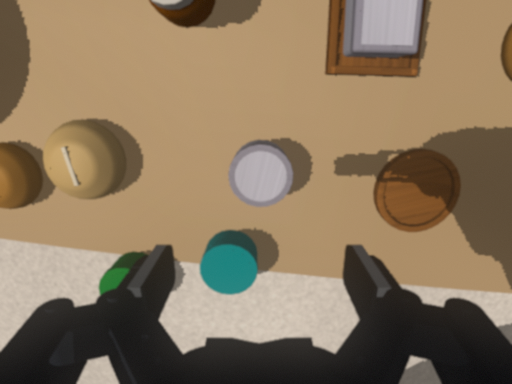

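The bare-metal lid (261,173), measured (471,187), is the large_round_tin. Turquoise (229,262) and green (125,275) are separate from it, and the jaws come down clear of both.

{"method": "drive_tool", "body": {"series": "0 40 -1.5 0 0 0 84; 0 45 0 0 0 0 84; 0 45 0 0 0 0 84; 0 30 0 0 0 0 84; 0 12 0 0 0 0 84; 0 5 0 0 0 0 84; 0 0 0 0 0 0 84; 0 0 0 0 0 0 45; 0 0 0 0 0 0 45; 0 0 0 0 0 0 45; 0 0 0 0 0 0 45; 0 0 0 0 0 0 45; 0 0 0 0 0 0 45"}}

```text
clock: 22.0
tcp_pos: [0.4722, 0.1871, 0.021]
tcp_rot: [-0.042, 0.706, -0.706, 0.044]
contact_force: [-1.6, -2.7, 7.4]
grip_width: 0.0626
```

{"method": "drive_tool", "body": {"series": "0 -3 0 0 0 0 45; 0 -10 0 0 0 0 45; 0 -30 0 0 0 0 45; 0 -40 0 0 0 0 45; 0 -50 0 0 0 0 45; 0 -40 0 0 0 0 45; 0 -10 0 0 0 0 45; 0 0 0 0 0 0 45"}}

```text
clock: 22.8
tcp_pos: [0.4716, 0.1872, 0.2042]
tcp_rot: [-0.042, 0.706, -0.706, 0.044]
contact_force: [0.2, 0.1, -1.8]
grip_width: 0.0622
```

```bash
python3 - <<'E'
from h import *
go(467.5,5,200)
E
```

```text
t 22.8 tcp [471.6 187.2 204.2] jaw -83.0 ydir [ 0.004  0.001 -1.   ] w 62.2 j6 1.7 j1 0.25
shift [ 26.3   4.  180.3]
```

{"method": "drive_tool", "body": {"series": "6 0 45 0 0 0 45; 7 0 45 0 0 0 45; 7 0 45 0 0 0 45; 6 0 45 0 0 0 45; 0 0 0 0 0 0 45; 0 0 0 0 0 0 45"}}

```text
clock: 23.4
tcp_pos: [0.4668, 0.0045, 0.201]
tcp_rot: [-0.043, 0.706, -0.706, 0.041]
contact_force: [0.5, 0.4, -0.6]
grip_width: 0.0622
```

```bash
python3 - <<'E'
from h import *
im,d,w=wrist("w11.png")
p=w[(w[:,2]>.009)&(w[:,2]<.018)&(np.hypot(w[:,0]-.468,w[:,1]-.004)<.065)]
print(p.min(0),p.max(0))
q=p[(p[:,2]>.0125)]; h=cv2.convexHull((q[:,:2]*1000).astype(np.float32))[:,0]
from scipy.optimize import least_squares
# fit outer circle r=49 to hull points facing out
f=lambda c:np.hypot(*(h-c).T)-49
print(np.round(least_squares(f,[468,4],loss="soft_l1",f_scale=1).x,1),len(h), np.round(h[:,0].min()))
go(468,4,29)
E
```

```text
[ 0.43298662 -0.04292808  0.00900026] [0.516421   0.05372098 0.01728057]
[467.5   5.5] 43 433.0
t 23.45 tcp [466.9   5.3 201.2] jaw -83.1 ydir [-0.002  0.    -1.   ] w 62.4 j6 1.32 j1 -0.13
shift [ -1.3 172.2   1.6]
```

View pics/w11.png

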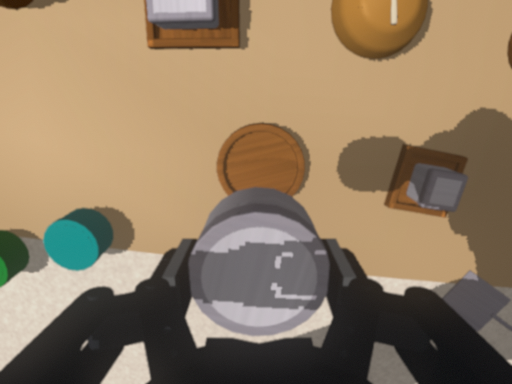

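The round holder is at (262,165), measured (467.5,5.5), so the tool is within 1 mm of it already.

{"method": "drive_tool", "body": {"series": "-1 35 0 0 0 0 45; 0 45 0 0 0 0 45; 0 45 0 0 0 0 45; 0 28 0 0 0 0 45; 0 10 0 0 0 0 45; 0 6 0 0 0 0 45; 0 2 0 0 0 0 45; 0 0 0 0 0 0 45; 0 0 0 0 0 0 45"}}

```text
clock: 24.35
tcp_pos: [0.469, 0.0053, 0.0323]
tcp_rot: [0.042, -0.706, 0.706, -0.044]
contact_force: [0.7, -0.1, -1.9]
grip_width: 0.062
```

{"method": "drive_tool", "body": {"series": "0 2 0 0 0 0 45; 0 1 0 0 0 0 45; 0 0 0 0 0 0 45; 0 0 0 0 0 0 84; 0 0 0 0 0 0 84; 0 0 0 0 0 0 84; 0 0 0 0 0 0 84; 0 0 0 0 0 0 84; 0 -10 0 0 0 0 84; 0 -40 0 0 0 0 84; 0 -50 0 0 0 0 84; 0 -50 0 0 0 0 84; 0 -20 0 0 0 0 84; 0 0 0 0 0 0 84; 0 0 0 0 0 0 84"}}

```text
clock: 25.85
tcp_pos: [0.4681, 0.0054, 0.1986]
tcp_rot: [0.043, -0.706, 0.706, -0.043]
contact_force: [1.1, -0.7, -0.9]
grip_width: 0.0837
```

```bash
python3 - <<'E'
from h import *
im,d,w=wrist()
wrect("lrh",.468,.005,.065,.010,.018,w)
wrect("lr",.468,.005,.05,.04,.055,w)
im,d=env.snapshot("side"); cv2.imwrite("pics/v2.png",cv2.resize(im[80:350,130:400],None,fx=2.2,fy=2.2,interpolation=cv2.INTER_CUBIC)); w=cloud("side",np.ones(d.shape,bool),d)
wrect("lr",.468,.003,.05,.04,.06,w)
wrect("obl",.649,.095,.07,.04,.06,w)
wrect("sr",.637,-.281,.05,.04,.06,w)
wrect("sq",.475,-.189,.05,.04,.06,w)
wrect("jar",.630,.275,.05,.06,.08,w)
print(env.sense()["contact_force"])
E
```

```text
lrh 467.9 5.5 [97. 97.] 79.8 z [10.7 14.8 16.1] 1809
lr 467.7 7.8 [64. 64.] 24.7 z [48.1 49.4 50.5] 3320
lr 466.2 3.6 [64. 66.] 2.3 z [43.8 46.9 50.2] 329
obl 646.6 93.9 [102.  61.] 8.2 z [42.2 46.9 50.1] 454
sr 634.2 -282.7 [40. 39.] 47.1 z [42.6 46.1 48.4] 189
sq 473.5 -189.6 [43. 42.] 87.4 z [41.7 46.7 49.6] 228
jar 630.4 271.8 [47. 49.] 31.3 z [62.3 69.  73.3] 129
[ 0.11682058 -0.56265663  0.13216473]
```

View pics/v2.png

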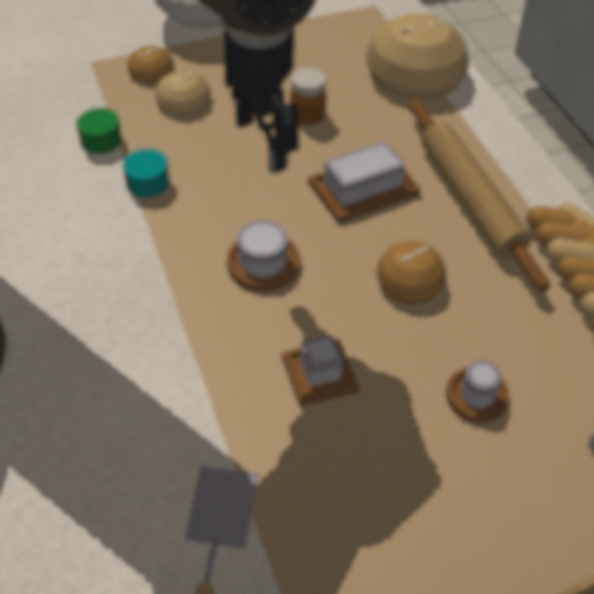

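All four tins stand in their own holders in the side view: round (263,250), oblong (365,175), square (322,362) and small round (481,385). The jar and loaf are where they were, and the arm is clear.

```bash
python3 -c "
from cell import env
print(env.finish_job())"
```

```text
the job is handed in; nothing more can be done
None
```

I took both stacks apart, set each of the four tins in its own holder, and handed the job in at about 26 s. No verdict was reported. I left the green and turquoise look-alikes alone.

**Last checks:**
- **Centring:** from the wrist camera just after each release, the tins sit about 1 mm (small square and small round), 2.5 mm (large round) and 3.5 mm (oblong) from their holder centres. The limits are 12 mm for round tins and 16 mm for the square and oblong ones.
- **Height:** every lid measured about 49 mm above the table, where 48 mm is expected. The tins lie flat on the holder floors.
- **Jam jar and loaf:** the jar measured within 3–4 mm of its start position, which is camera noise. I checked the loaf only by eye in the final view, and it looked unmoved.
- **Robot:** the gripper was open and lifted clear, with no contact force.

No check failed. The side and wrist cameras disagreed by 2–4 mm in absolute position throughout, so I used the wrist camera for placing and centring.

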